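# Set the interlocked levers of the foil press

### The job

Get the foil press ready to run: push its three levers fully over, away from the robot. They are interlocked and go over one at a time, only in an order you have to find out by feel, so try them gently, never force a lever that is blocked, and leave the dropper bottle, the dish and the paint set where they are.

Things in the scene. Friction and masses are not known exactly. Their poses are not given: they have to be found in the camera images.
- press: Fixed table-top foil roller press. White lever console 180 (x) x 320 (y) x 90 mm high; origin at the centre of its underside, x pointing away from the robot side, y along the row of levers. From x = 80 to 320 mm a 35 mm high bed with a black roller and blue cheeks up to 115 mm high; nothing else stands higher than the levers.
- lever_left (a joint): Hinge of the leftmost (+y of the press) lever (blue grip). 0 = leaning 0.6 rad to the robot side (-x of the press), 0.6 = upright, 1.2 = fully over, leaning 0.6 rad to +x where a soft rubber stop begins (about 1 N per mm). Starts at 0 to 0.12, counts as over beyond 1.0. Pivot at (0, 90, 70) mm in the press frame, axis along its y. Stays where left; when free takes 2 to 4 N at the grip.
- grip_left (a point): Centre of the blue grip of the left lever: a flat paddle 40 mm wide (press y), 16 mm thick and 60 mm long along the lever, 60 to 120 mm from the pivot (this point 90 mm from the pivot; at rest its top end is about 175 mm above the table). Below it a 10 mm steel rod. The levers stand 90 mm apart.
- lever_middle (a joint): Hinge of the middle lever (yellow grip). 0 = leaning 0.6 rad to the robot side (-x of the press), 0.6 = upright, 1.2 = fully over, leaning 0.6 rad to +x where a soft rubber stop begins (about 1 N per mm). Starts at 0 to 0.12, counts as over beyond 1.0. Pivot at (0, 0, 70) mm in the press frame, axis along its y. Stays where left; when free takes 2 to 4 N at the grip.
- grip_middle (a point): Centre of the yellow grip of the middle lever: a flat paddle 40 mm wide (press y), 16 mm thick and 60 mm long along the lever, 60 to 120 mm from the pivot (this point 90 mm from the pivot; at rest its top end is about 175 mm above the table). Below it a 10 mm steel rod. The levers stand 90 mm apart.
- lever_right (a joint): Hinge of the rightmost (-y of the press) lever (black grip). 0 = leaning 0.6 rad to the robot side (-x of the press), 0.6 = upright, 1.2 = fully over, leaning 0.6 rad to +x where a soft rubber stop begins (about 1 N per mm). Starts at 0 to 0.12, counts as over beyond 1.0. Pivot at (0, -90, 70) mm in the press frame, axis along its y. Stays where left; when free takes 2 to 4 N at the grip.
- grip_right (a point): Centre of the black grip of the right lever: a flat paddle 40 mm wide (press y), 16 mm thick and 60 mm long along the lever, 60 to 120 mm from the pivot (this point 90 mm from the pivot; at rest its top end is about 175 mm above the table). Below it a 10 mm steel rod. The levers stand 90 mm apart.
- interlock (a point): Centre of the console's top, 90 mm above the table. The interlock inside: a blocked lever runs free to about 0.3 rad, then meets a spring of about 1 to 1.5 N per mm at the grip; over 25 N damages it. A lever past 0.9 unblocks the next in the order. The order changes from start to start and cannot be seen; at any time just one lever still to be thrown is free.
- dropper: Loose white plastic dropper bottle, 40 mm in diameter, 65 mm high, upright on the table on the robot side of the press; origin at the centre of its underside. Leave it alone.
- dish: Loose white porcelain mixing dish, 140 mm in diameter, 30 mm high, on the table to the left of the press; origin at the centre of its underside. Leave it alone.
- paintbox: Loose flat watercolour pan set, 50 x 160 x 15 mm, on the table to the right of the press; origin at the centre of its underside. Leave it alone.

How it is judged:
On the way, in this order (a step that is already met when the one before it is completed fails the run):
1. a first lever is over (value of joint any of lever_left, lever_middle, lever_right above 1 rad), for 0.1 s.
2. two levers are over ((value of joint each of lever_left, lever_middle above 1 rad or value of joint each of lever_left, lever_right above 1 rad or value of joint each of lever_middle, lever_right above 1 rad)), for 0.1 s.
3. all three levers are over (value of joint each of lever_left, lever_middle, lever_right above 1 rad), for 0.1 s.
At the end, for the whole second after the job is handed in: All three levers are over (each beyond 1.0 rad of their 1.2 rad swing), at rest and released (all of step 3 and velocity of joint each of lever_left, lever_middle, lever_right below 0.05 rad/s and not (velocity of joint lever_left below -0.05 rad/s) and not (velocity of joint lever_middle below -0.05 rad/s) and not (velocity of joint lever_right below -0.05 rad/s)); the robot touches nothing.
It fails at once if the robot pushes on the press or a lever with more than 25 N (contact force between any of the fingers, the arm and press above 25 N).
It fails at once if the dropper is moved by more than 20 mm or tipped (distance of dropper from where it was at the start of the episode above 0.02 m or angle between dropper's own z axis and vertical above 0.4 rad).
It fails at once if the dish is moved by more than 20 mm or tipped (distance of dish from where it was at the start of the episode above 0.02 m or angle between dish's own z axis and vertical above 0.4 rad).
It fails at once if the paintbox is moved by more than 20 mm or tipped (distance of paintbox from where it was at the start of the episode above 0.02 m or angle between paintbox's own z axis and vertical above 0.4 rad).
It also fails if it takes over 72 s, if anything falls off the work surface, if the arm or the gripper's body presses on something with over 40 N, if the wrist force passes 120 N, or if a joint passes its speed limit or range.

### The arm

A 6-joint arm with a two-finger parallel gripper is mounted at the origin on the work surface. World frame = base frame: x ahead of the robot, y to its left, z up, the work surface at z = 0. Lengths are in m, angles in rad, forces in N, time in s.
With the tool pointing down it reaches from about 0.35 to 0.875 m from the base axis. Payload 4.2 kg.
Tool frame: the origin (TCP) lies between the finger pads; the fingertips stand 22 mm ahead of it and the grasp point (between the pads) lies 3 mm ahead of it (bot.tip_reach is the z of the fingertips in the tool frame, in m); z points along the fingers, y is the line along which they close (so a half turn about z gives the same grasp; the last joint's range is limited). The gripper opens to 87 mm and grips with 3 to 60 N. Pads are 19 mm wide; open, the fingers measure 117 mm over their backs; the gripper's body (75 mm by 190 mm) begins 51 mm behind the grasp point.
Start: joints at [1.604, 0.385, 0.008, 0, -1.194, -0.259], TCP at [0.14, 0.609, 0.245] pointing down, gripper open.
Joint ranges: [-3.14, 3.14], [-1.21, 2.06], [-1.07, 1.41], [-3.16, 2.05], [-2.99, -0.16], [-3.1, 3.1]. Speed limits (rad/s): [2.79, 2.79, 3.14, 3.14, 3.14, 3.14].

### API

Orientations are given as a unit quaternion [x, y, z, w].
In Python, from station import bot gives the robot as it stands.
- The arm moves only by the tool apply_moves, never from a script. Its argument "motion" is a list of rows, each an object with "delta_pos": the shift along the tool's x, y, z in m, a list of three; "delta_rot": the turn, a rotation vector about the tool's x, y, z in units of 6 degrees (1.0 is 6 degrees), a list of three; "jaw": the gripper's target within -1 to 1 (shut at 1, half-way at 0, fully open at -1). In form: [{"delta_pos": [tx, ty, tz], "delta_rot": [rx, ry, rz], "jaw": jaw}, ...]. A call has 1 to 12 rows; each row is the pose to reach, as a shift and turn from the pose commanded when the call began, along the tool's axes at that moment; what a row does not reach only later rows make up. A row lasts 1/10 s, in which the tool goes at most 50 mm and 8.59 degrees, less where a joint would pass 70% of its speed; a pose out of reach is approached as far as the arm can. A call with a gripper value outside its range is refused whole. The fingers move at their own pace and stop on an object; "grip_force" is the grip in N (left out, the last holds). Time passes only in rows, so rows that repeat a pose let the fingers close. It gives the time, the measured TCP pose, the force and the opening at its end, in the units of the state.
- bot.observe(): the state, without advancing time (a new reading comes with each control period).
- bot.capture(name): name is "scene" or "top"; returns a dict with "color" (400x640x3 uint8, blue, green, red), "depth" (400x640 float32, m along the optical axis (not along the pixel's ray), 0 where there is no reading), "fx", "fy", "cx", "cy" (pixels), "k1" (the pictures are not rectified: a ray, as slopes to the right and down, at radius r is drawn at 1 + k1 r^2 times it, then the intrinsics apply), "view" (4x4, takes a point from world to camera coordinates). Camera axes: x right, y down, z forward; pixel columns grow to the right and rows downward; lengths in m; the calibration is good to about 2 mm. A picture is of the moment at which its call begins.
- bot.job_done(): hands the job in, once; it reports no verdict.
The state is a dict: "clock": time; "q": joint angles; "joint_vel": joint speeds; "effort": joint torques, N m; "ee_pos": TCP position; "tool_rot": TCP orientation; "contact_force": force on the tool from outside, world axes, zero at the start; "moment": the same for the moment, N m; "finger_gap": opening from 0.0 (shut) to 1.0 (fully open).
Only numpy, scipy, OpenCV 4.12 (cv2) and the standard library are available. Lean on these libraries where they do the work, as an engineer would, in place of code of your own. Each camera call takes 0.05 s, during which the arm holds its last target. There are 200 camera calls.

## Working session

There is one attempt and no reset: what is moved stays moved. The work goes in short steps, Python scripts to look and compute and a tool call to move; the robot and the scene stay as the last step left them, time stands still between calls to the robot, and variables do not carry over. Pictures are saved under pics/ and viewed, on a budget of 10 in all, crops included, one or two more only if the job needs it, and the job is handed in when it is done.

Besides the shell and the picture viewer there is one more tool, called after "Call:" by a JSON object that holds its "fn" and its "kwargs". apply_moves: Moves the arm, as the interface text tells. Its arguments: {"type":"object","properties":{"motion":{"type":"array","items":{"type":"object","properties":{"delta_pos":{"type":"array","items":{"type":"number"}},"delta_rot":{"type":"array","items":{"type":"number"}},"jaw":{"type":"number"}}}},"grip_force":{"type":"number"}},"required":["motion"]}

```bash
mkdir -p pics; ls; cat > h.py <<'E'
import numpy as np,cv2
from station import bot
def pts(c):
    h,w=c['depth'].shape
    v,u=np.mgrid[0:h,0:w]
    K=np.array([[c['fx'],0,c['cx']],[0,c['fy'],c['cy']],[0,0,1.]])
    p=np.stack([u.ravel(),v.ravel()],1).astype(float)[:,None]
    # iterate k1
    d=(p[:,0]-[c['cx'],c['cy']])/[c['fx'],c['fy']]
    s=d.copy()
    for _ in range(10): s=d/(1+c['k1']*(s**2).sum(1,keepdims=True))
    z=c['depth'].ravel()
    P=np.c_[s*z[:,None],z]
    V=np.array(c['view']);P=(P-V[:3,3])@V[:3,:3]
    P[z==0]=np.nan
    return P.reshape(h,w,3)
E
python3 - <<'E'
from h import *
print(bot.observe())
for n in('scene','top'):
    c=bot.capture(n);cv2.imwrite(f'pics/{n}0.png',c['color']);np.savez(n+'0.npz',**c)
    print(n,np.linalg.inv(np.array(c['view'])).round(3).tolist(),c['fx'],c['k1'],(c['depth']>0).mean())
E
```

```text
pics
{'clock': 0.0, 'q': array([ 1.60361386e+00,  3.85587564e-01,  6.60532746e-03, -5.09114471e-04,
       -1.19396877e+00, -2.58612985e-01]), 'joint_vel': array([ 0.00214105, -0.00097349, -0.0014286 , -0.0010248 ,  0.00016642,
        0.00074003]), 'effort': array([-1.49541633e-03, -3.90665138e+01,  1.87405121e+01,  4.22037810e+00,
        1.09315210e-02, -1.90133719e-04]), 'ee_pos': array([0.13977136, 0.60860153, 0.2434313 ]), 'tool_rot': array([ 9.93622628e-01, -1.12751304e-01, -7.76586629e-05,  1.10027396e-03]), 'contact_force': array([ 0.1673183 ,  0.74657488, -0.60202652]), 'moment': array([0.03668135, 0.02082848, 0.06691817]), 'finger_gap': 1.0004717779031813}
scene [[0.712, 0.54, -0.448, 0.983], [0.702, -0.539, 0.465, -0.408], [0.01, -0.646, -0.763, 0.896], [0.0, 0.0, 0.0, 1.0]] 383.4694151708426 -0.03494301951782723 0.99598828125
top [[0.025, -0.994, 0.103, 0.41], [-0.999, -0.023, 0.022, 0.038], [-0.019, -0.104, -0.994, 1.318], [0.0, 0.0, 0.0, 1.0]] 438.7714436635892 -0.10774630386833722 0.99609375
```

View pics/scene0.png

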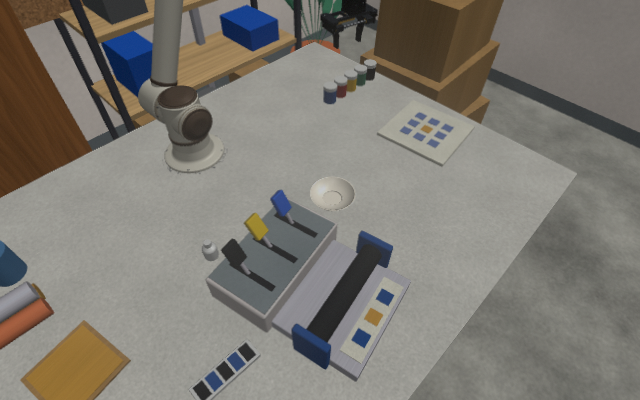

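View pics/top0.png

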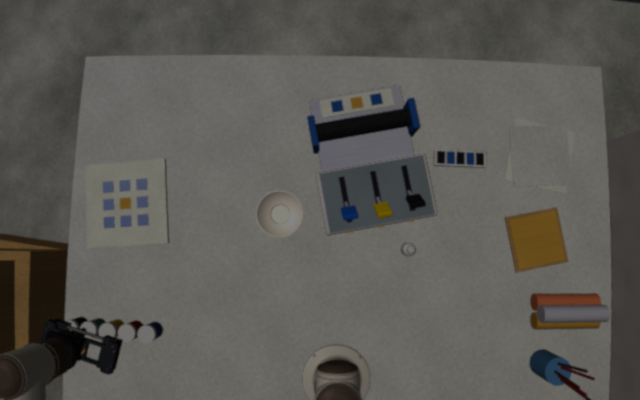

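The views show the console at top (378,195), with the blue, yellow and black grips at (347,213), (381,209) and (415,202). The dropper is at (408,249), the dish at (280,214) and the paint set at (460,158). Next I'll locate the press from the depth image.

```bash
python3 - <<'E'
from h import *
for n in('top','scene'):
    c=dict(np.load(n+'0.npz'));P=pts(c);hsv=cv2.cvtColor(c['color'],cv2.COLOR_BGR2HSV)
    roi=(np.abs(P[...,0]-.55)<.25)&(np.abs(P[...,1]+.1)<.3)
    m=(np.abs(P[...,2]-.09)<.006)&roi
    m=cv2.morphologyEx(m.astype(np.uint8),cv2.MORPH_OPEN,np.ones((3,3)))
    k,l,s,_=cv2.connectedComponentsWithStats(m);i=1+s[1:,4].argmax()
    q=P[l==i];r=cv2.minAreaRect((q[:,:2]*1000).astype(np.float32));print(n,r,cv2.boxPoints(r).tolist(),q[:,2].mean())
    hi=(P[...,2]>.13)&(P[...,2]<.2)&roi
    H,S,V=cv2.split(hsv)
    for name,mm in(('blue',(H>100)&(H<130)&(S>100)),('yel',(H>15)&(H<35)&(S>100)),('blk',(V<60))):
        a=P[hi&mm];print(name,len(a),np.median(a,0).round(3),a.min(0).round(3),a.max(0).round(3))
    lo=(P[...,2]>.05)&(P[...,2]<.08)&(P[...,0]<.5)&roi
    print('dropper',np.median(P[lo],0),lo.sum())
    t=np.nanmedian(P[300:310,200:260].reshape(-1,3),0) ;print('table',t)
E
```

```text
top ((541.23828125, -102.04325866699219), (179.87815856933594, 317.747802734375), 11.522193908691406) [[421.37701416015625, 35.663814544677734], [484.84637451171875, -275.6805725097656], [661.0995483398438, -239.75033569335938], [597.6301879882812, 71.59405517578125]] 0.09017063870619352
blue 199 [ 0.479 -0.021  0.169] [ 0.46  -0.042  0.131] [ 0.501 -0.001  0.184]
yel 210 [ 0.49 -0.11  0.16] [ 0.468 -0.132  0.13 ] [ 0.511 -0.09   0.176]
blk 224 [ 0.515 -0.195  0.169] [ 0.461 -0.219  0.13 ] [ 0.538 -0.016  0.182]
dropper [ 0.39273502 -0.20059832  0.06485035] 69
table [ 0.20686523  0.32147767 -0.00040749]
scene ((541.8119506835938, -100.09074401855469), (176.7953643798828, 314.05035400390625), 11.709451675415039) [[423.38580322265625, 35.72643280029297], [487.1219787597656, -271.788330078125], [660.2380981445312, -235.90792846679688], [596.501953125, 71.60684204101562]] 0.08877944199514168
blue 291 [ 0.487 -0.024  0.156] [ 0.466 -0.043  0.13 ] [0.505 0.001 0.179]
yel 325 [ 0.494 -0.114  0.153] [ 0.473 -0.133  0.13 ] [ 0.513 -0.091  0.173]
blk 367 [ 0.521 -0.2    0.156] [ 0.502 -0.219  0.13 ] [ 0.539 -0.178  0.178]
dropper [ 0.39342298 -0.20502209  0.06282767] 69
table [ 0.55453031 -0.26093649  0.03087377]
```

Call:
{"fn": "apply_moves", "kwargs": {"motion": [{"delta_pos": [0.04, 0.03, 0], "delta_rot": [0, 0, -0.5], "jaw": 1}, {"delta_pos": [0.08, 0.055, 0], "delta_rot": [0, 0, -1], "jaw": 1}, {"delta_pos": [0.12, 0.08, 0], "delta_rot": [0, 0, -1.5], "jaw": 1}, {"delta_pos": [0.16, 0.11, 0], "delta_rot": [0, 0, -2], "jaw": 1}, {"delta_pos": [0.2, 0.14, 0], "delta_rot": [0, 0, -2.5], "jaw": 1}, {"delta_pos": [0.24, 0.165, 0], "delta_rot": [0, 0, -3], "jaw": 1}, {"delta_pos": [0.28, 0.19, 0], "delta_rot": [0, 0, -3.5], "jaw": 1}, {"delta_pos": [0.292, 0.2, 0], "delta_rot": [0, 0, -4.09], "jaw": 1}, {"delta_pos": [0.292, 0.2, 0], "delta_rot": [0, 0, -4.09], "jaw": 1}, {"delta_pos": [0.292, 0.2, 0], "delta_rot": [0, 0, -4.09], "jaw": 1}]}}

```text
clock: 1.1
ee_pos: [0.3797, 0.3487, 0.2443]
tool_rot: [0.995, 0.1, -0.0, 0.0]
contact_force: [-0.3, -0.4, -0.3]
finger_gap: 0.17
```

```bash
cat >> h.py <<'E'
from scipy.spatial.transform import Rotation as Ro
C=np.array([.5415,-.101,0]);PR=Ro.from_euler('z',11.6,degrees=True).as_matrix()
def st():
    o=bot.observe();R=Ro.from_quat(o['tool_rot'])
    print('t',o['clock'],'press-frame tcp',(PR.T@(o['ee_pos']-C)).round(4),'F',(PR.T@o['contact_force']).round(2),'gap',round(o['finger_gap'],2))
    return o,R
def to(px,py,z):
    o,R=st();print('tool delta',R.inv().apply(C+PR@np.array([px,py,0])+[0,0,z]-o['ee_pos']).round(4))
    want=Ro.from_matrix(np.c_[PR[:,0],-PR[:,1],[0,0,-1]]);print('rot units',((R.inv()*want).as_rotvec()/np.radians(6)).round(2))
E
python3 -c "
from h import *
to(-.12,.09,.172)"
```

```text
t 1.1 press-frame tcp [-0.0681  0.473   0.2443] F [-0.4  -0.35 -0.31] gap 0.17
tool delta [-0.0512  0.3831  0.0724]
rot units [ 0.    0.   -0.02]
```

Call:
{"fn": "apply_moves", "kwargs": {"motion": [{"delta_pos": [-0.01, 0.045, 0], "delta_rot": [0, 0, 0], "jaw": 1}, {"delta_pos": [-0.02, 0.09, 0], "delta_rot": [0, 0, 0], "jaw": 1}, {"delta_pos": [-0.03, 0.135, 0], "delta_rot": [0, 0, 0], "jaw": 1}, {"delta_pos": [-0.04, 0.18, 0], "delta_rot": [0, 0, 0], "jaw": 1}, {"delta_pos": [-0.051, 0.225, 0], "delta_rot": [0, 0, 0], "jaw": 1}, {"delta_pos": [-0.051, 0.27, 0], "delta_rot": [0, 0, 0], "jaw": 1}, {"delta_pos": [-0.051, 0.315, 0], "delta_rot": [0, 0, 0], "jaw": 1}, {"delta_pos": [-0.051, 0.355, 0], "delta_rot": [0, 0, 0], "jaw": 1}, {"delta_pos": [-0.051, 0.383, 0.02], "delta_rot": [0, 0, 0], "jaw": 1}, {"delta_pos": [-0.051, 0.383, 0.05], "delta_rot": [0, 0, 0], "jaw": 1}, {"delta_pos": [-0.051, 0.383, 0.072], "delta_rot": [0, 0, 0], "jaw": 1}, {"delta_pos": [-0.051, 0.383, 0.072], "delta_rot": [0, 0, 0], "jaw": 1}]}}

```text
clock: 2.3
ee_pos: [0.4048, -0.0364, 0.17]
tool_rot: [0.995, 0.101, -0.004, 0.0]
contact_force: [-1.3, 0.2, -0.1]
finger_gap: 0.008
```

```bash
python3 - <<'E'
from h import *
to(-.12,.09,.172)
c=bot.capture('scene');cv2.imwrite('pics/s1.png',cv2.resize(c['color'][130:330,150:470],None,fx=2.4,fy=2.4))
E
```

```text
t 2.3 press-frame tcp [-0.1209  0.0908  0.17  ] F [-1.26  0.42 -0.1 ] gap 0.01
tool delta [ 0.0009  0.0008 -0.002 ]
rot units [ 0.    0.07 -0.  ]
```

View pics/s1.png

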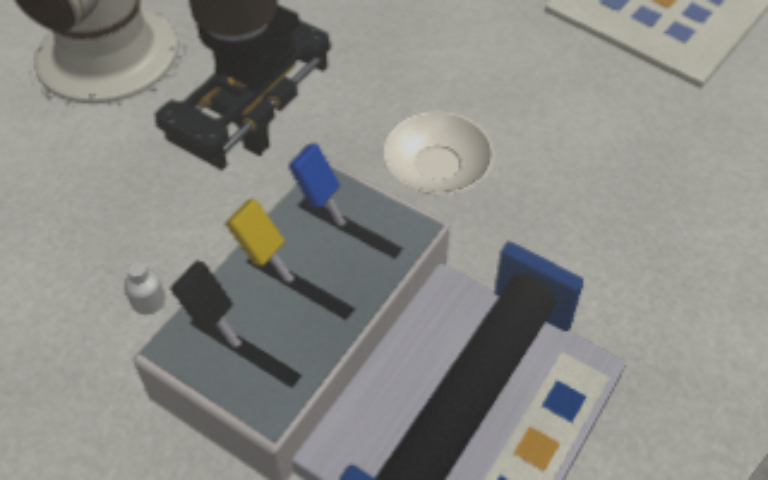

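The gripper sits right behind the blue lever (315,175), well clear of the dropper and dish. I'll push gently.

Call:
{"fn": "apply_moves", "kwargs": {"motion": [{"delta_pos": [0.006, 0, 0], "jaw": 1}, {"delta_pos": [0.012, 0, 0], "jaw": 1}, {"delta_pos": [0.018, 0, 0], "jaw": 1}, {"delta_pos": [0.024, 0, 0], "jaw": 1}, {"delta_pos": [0.03, 0, 0], "jaw": 1}, {"delta_pos": [0.035, 0, 0], "jaw": 1}, {"delta_pos": [0.04, 0, 0], "jaw": 1}, {"delta_pos": [0.045, 0, 0], "jaw": 1}, {"delta_pos": [0.05, 0, 0], "jaw": 1}, {"delta_pos": [0.055, 0, 0], "jaw": 1}, {"delta_pos": [0.059, 0, 0], "jaw": 1}, {"delta_pos": [0.059, 0, 0], "jaw": 1}]}}

```text
invalid input
```

```bash
python3 -c "
from h import *
st()"
```

```text
t 2.35 press-frame tcp [-0.1194  0.0908  0.1718] F [0.7  0.81 0.46] gap 0.01
```

Each row needs a delta_rot as well.

Call:
{"fn": "apply_moves", "kwargs": {"motion": [{"delta_pos": [0.006, 0, 0], "delta_rot": [0, 0, 0], "jaw": 1}, {"delta_pos": [0.012, 0, 0], "delta_rot": [0, 0, 0], "jaw": 1}, {"delta_pos": [0.018, 0, 0], "delta_rot": [0, 0, 0], "jaw": 1}, {"delta_pos": [0.024, 0, 0], "delta_rot": [0, 0, 0], "jaw": 1}, {"delta_pos": [0.03, 0, 0], "delta_rot": [0, 0, 0], "jaw": 1}, {"delta_pos": [0.035, 0, 0], "delta_rot": [0, 0, 0], "jaw": 1}, {"delta_pos": [0.04, 0, 0], "delta_rot": [0, 0, 0], "jaw": 1}, {"delta_pos": [0.045, 0, 0], "delta_rot": [0, 0, 0], "jaw": 1}, {"delta_pos": [0.05, 0, 0], "delta_rot": [0, 0, 0], "jaw": 1}, {"delta_pos": [0.055, 0, 0], "delta_rot": [0, 0, 0], "jaw": 1}, {"delta_pos": [0.059, 0, 0], "delta_rot": [0, 0, 0], "jaw": 1}, {"delta_pos": [0.059, 0, 0], "delta_rot": [0, 0, 0], "jaw": 1}]}}

```text
clock: 3.55
ee_pos: [0.4647, -0.0249, 0.1726]
tool_rot: [0.995, 0.101, -0.0, 0.0]
contact_force: [-2.7, -2.3, 3.1]
finger_gap: 0.009
```

```bash
python3 -c "
from h import *
st()"
```

```text
t 3.55 press-frame tcp [-0.0599  0.09    0.1726] F [-3.14 -1.72  3.13] gap 0.01
```

Call:
{"fn": "apply_moves", "kwargs": {"motion": [{"delta_pos": [0.004, 0, 0], "delta_rot": [0, 0, 0], "jaw": 1}, {"delta_pos": [0.008, 0, 0], "delta_rot": [0, 0, 0], "jaw": 1}, {"delta_pos": [0.008, 0, 0], "delta_rot": [0, 0, 0], "jaw": 1}]}}

```text
clock: 3.85
ee_pos: [0.4733, -0.0229, 0.1726]
tool_rot: [0.995, 0.101, 0.001, -0.0]
contact_force: [-2.1, -0.7, 1.3]
finger_gap: 0.004
```

```bash
python3 -c "
from h import *
st()"
```

```text
t 3.85 press-frame tcp [-0.0511  0.0902  0.1726] F [-2.15 -0.22  1.31] gap 0.0
```

Call:
{"fn": "apply_moves", "kwargs": {"motion": [{"delta_pos": [0.004, 0, 0], "delta_rot": [0, 0, 0], "jaw": 1}, {"delta_pos": [0.004, 0, 0], "delta_rot": [0, 0, 0], "jaw": 1}]}}

```text
clock: 4.05
ee_pos: [0.4771, -0.0221, 0.1726]
tool_rot: [0.995, 0.101, 0.0, -0.0]
contact_force: [-0.4, -0.2, 1.1]
finger_gap: 0.006
```

```bash
python3 -c "
from h import *
st()"
```

```text
t 4.05 press-frame tcp [-0.0473  0.0902  0.1726] F [-0.47 -0.15  1.09] gap 0.01
```

Call:
{"fn": "apply_moves", "kwargs": {"motion": [{"delta_pos": [0.004, 0, 0], "delta_rot": [0, 0, 0], "jaw": 1}, {"delta_pos": [0.006, 0, 0], "delta_rot": [0, 0, 0], "jaw": 1}, {"delta_pos": [0.006, 0, 0], "delta_rot": [0, 0, 0], "jaw": 1}]}}

```text
clock: 4.35
ee_pos: [0.4828, -0.021, 0.1725]
tool_rot: [0.995, 0.101, 0.0, -0.0]
contact_force: [-1.8, -0.7, 1.8]
finger_gap: 0.005
```

Call:
{"fn": "apply_moves", "kwargs": {"motion": [{"delta_pos": [0.003, 0, 0], "delta_rot": [0, 0, 0], "jaw": 1}, {"delta_pos": [0.005, 0, 0], "delta_rot": [0, 0, 0], "jaw": 1}, {"delta_pos": [0.005, 0, 0], "delta_rot": [0, 0, 0], "jaw": 1}]}}

```text
clock: 4.65
ee_pos: [0.4876, -0.02, 0.1725]
tool_rot: [0.995, 0.101, 0.0, -0.0]
contact_force: [-1.2, -0.9, 1.6]
finger_gap: 0.004
```

```bash
cat > lev.py <<'E'
from h import *
def lev():
    # lever lean from both cameras: fit grip points' direction from pivot in press xz-plane
    for n in('scene','top'):
        c=bot.capture(n);P=(pts(c)-C)@PR;hsv=cv2.cvtColor(c['color'],cv2.COLOR_BGR2HSV);H,S,V=cv2.split(hsv)
        for nm,y,m in(('L',.09,(H>100)&(H<130)&(S>100)),('M',0,(H>15)&(H<35)&(S>100)),('R',-.09,V<60)):
            d=P-[0,y,.07];r=np.hypot(d[...,0],d[...,2])
            a=d[m&(np.abs(d[...,1])<.03)&(r>.06)&(r<.13)&(d[...,2]>.04)]
            if len(a)>15: print(n,nm,len(a),'theta~',round(float(np.median(np.arctan2(a[:,0],a[:,2])))+.6,2))
if __name__=='__main__': st();lev()
E
python3 lev.py
```

```text
t 4.65 press-frame tcp [-0.0365  0.0902  0.1725] F [-1.4  -0.64  1.55] gap 0.0
scene L 255 theta~ 0.53
scene M 372 theta~ 0.07
scene R 388 theta~ 0.18
top R 223 theta~ 0.17
```

Force stays about 1–2 N past 0.4 rad, so the left lever looks free. I'll keep going with checks.

Call:
{"fn": "apply_moves", "kwargs": {"motion": [{"delta_pos": [0.005, 0, 0], "delta_rot": [0, 0, 0], "jaw": 1}, {"delta_pos": [0.01, 0, 0], "delta_rot": [0, 0, 0], "jaw": 1}, {"delta_pos": [0.01, 0, 0], "delta_rot": [0, 0, 0], "jaw": 1}]}}

```text
clock: 5.05
ee_pos: [0.4981, -0.0178, 0.1726]
tool_rot: [0.995, 0.101, 0.001, -0.0]
contact_force: [-0.1, 0.2, 0.5]
finger_gap: 0.007
```

Call:
{"fn": "apply_moves", "kwargs": {"motion": [{"delta_pos": [0.004, 0, 0], "delta_rot": [0, 0, 0], "jaw": 1}, {"delta_pos": [0.008, 0, 0], "delta_rot": [0, 0, 0], "jaw": 1}, {"delta_pos": [0.012, 0, 0], "delta_rot": [0, 0, 0], "jaw": 1}, {"delta_pos": [0.012, 0, 0], "delta_rot": [0, 0, 0], "jaw": 1}]}}

```text
clock: 5.45
ee_pos: [0.5092, -0.0156, 0.1725]
tool_rot: [0.995, 0.101, 0.0, 0.0]
contact_force: [-1.6, 0.1, 1.2]
finger_gap: 0.008
```

```bash
python3 lev.py
```

```text
t 5.45 press-frame tcp [-0.0144  0.0901  0.1725] F [-1.57  0.43  1.17] gap 0.01
scene L 213 theta~ 0.73
scene M 370 theta~ 0.07
scene R 390 theta~ 0.18
top M 143 theta~ 0.06
top R 223 theta~ 0.17
```

Call:
{"fn": "apply_moves", "kwargs": {"motion": [{"delta_pos": [0.004, 0, 0], "delta_rot": [0, 0, 0], "jaw": 1}, {"delta_pos": [0.008, 0, 0], "delta_rot": [0, 0, 0], "jaw": 1}, {"delta_pos": [0.012, 0, 0], "delta_rot": [0, 0, 0], "jaw": 1}, {"delta_pos": [0.016, 0, 0], "delta_rot": [0, 0, 0], "jaw": 1}, {"delta_pos": [0.02, 0, 0], "delta_rot": [0, 0, 0], "jaw": 1}, {"delta_pos": [0.024, 0, 0], "delta_rot": [0, 0, 0], "jaw": 1}, {"delta_pos": [0.028, 0, 0], "delta_rot": [0, 0, 0], "jaw": 1}, {"delta_pos": [0.028, 0, 0], "delta_rot": [0, 0, 0], "jaw": 1}]}}

```text
clock: 6.35
ee_pos: [0.5371, -0.0098, 0.1726]
tool_rot: [0.995, 0.101, 0.001, -0.0]
contact_force: [-0.7, 0.1, -0.1]
finger_gap: 0.002
```

Call:
{"fn": "apply_moves", "kwargs": {"motion": [{"delta_pos": [0.004, 0, 0], "delta_rot": [0, 0, 0], "jaw": 1}, {"delta_pos": [0.008, 0, 0], "delta_rot": [0, 0, 0], "jaw": 1}, {"delta_pos": [0.012, 0, 0], "delta_rot": [0, 0, 0], "jaw": 1}, {"delta_pos": [0.012, 0, 0], "delta_rot": [0, 0, 0], "jaw": 1}]}}

```text
clock: 6.75
ee_pos: [0.5489, -0.0074, 0.1728]
tool_rot: [0.995, 0.101, 0.001, -0.0]
contact_force: [-1.7, -0.4, -0.3]
finger_gap: 0.009
```

```bash
python3 lev.py
```

```text
t 6.75 press-frame tcp [0.0261 0.0902 0.1728] F [-1.75 -0.05 -0.34] gap 0.01
scene L 148 theta~ 1.13
scene M 370 theta~ 0.07
scene R 386 theta~ 0.18
top M 221 theta~ 0.07
top R 221 theta~ 0.17
```

Call:
{"fn": "apply_moves", "kwargs": {"motion": [{"delta_pos": [0.003, 0, 0], "delta_rot": [0, 0, 0], "jaw": 1}, {"delta_pos": [0.006, 0, 0], "delta_rot": [0, 0, 0], "jaw": 1}, {"delta_pos": [0.006, 0, 0], "delta_rot": [0, 0, 0], "jaw": 1}]}}

```text
clock: 7.15
ee_pos: [0.5541, -0.0064, 0.1725]
tool_rot: [0.995, 0.101, 0.0, 0.0]
contact_force: [-1.8, -0.3, 0.0]
finger_gap: 0.004
```

Call:
{"fn": "apply_moves", "kwargs": {"motion": [{"delta_pos": [0.002, 0, 0], "delta_rot": [0, 0, 0], "jaw": 1}, {"delta_pos": [0.004, 0, 0], "delta_rot": [0, 0, 0], "jaw": 1}, {"delta_pos": [0.004, 0, 0], "delta_rot": [0, 0, 0], "jaw": 1}]}}

```text
clock: 7.45
ee_pos: [0.5574, -0.0057, 0.1723]
tool_rot: [0.995, 0.101, -0.001, 0.0]
contact_force: [-3.2, -0.7, -0.6]
finger_gap: 0.005
```

```bash
python3 lev.py
```

```text
t 7.45 press-frame tcp [0.0348 0.0901 0.1723] F [-3.27 -0.   -0.56] gap 0.01
scene L 163 theta~ 1.19
scene M 372 theta~ 0.07
scene R 387 theta~ 0.18
top M 218 theta~ 0.07
top R 223 theta~ 0.17
```

Call:
{"fn": "apply_moves", "kwargs": {"motion": [{"delta_pos": [-0.03, 0, 0], "delta_rot": [0, 0, 0], "jaw": 1}, {"delta_pos": [-0.07, 0, 0], "delta_rot": [0, 0, 0], "jaw": 1}, {"delta_pos": [-0.11, 0, 0], "delta_rot": [0, 0, 0], "jaw": 1}, {"delta_pos": [-0.145, 0, 0], "delta_rot": [0, 0, 0], "jaw": 1}, {"delta_pos": [-0.155, 0.03, 0], "delta_rot": [0, 0, 0], "jaw": 1}, {"delta_pos": [-0.155, 0.06, 0], "delta_rot": [0, 0, 0], "jaw": 1}, {"delta_pos": [-0.155, 0.09, 0], "delta_rot": [0, 0, 0], "jaw": 1}, {"delta_pos": [-0.135, 0.09, 0], "delta_rot": [0, 0, 0], "jaw": 1}, {"delta_pos": [-0.115, 0.09, 0], "delta_rot": [0, 0, 0], "jaw": 1}, {"delta_pos": [-0.108, 0.09, 0], "delta_rot": [0, 0, 0], "jaw": 1}, {"delta_pos": [-0.102, 0.09, 0], "delta_rot": [0, 0, 0], "jaw": 1}, {"delta_pos": [-0.102, 0.09, 0], "delta_rot": [0, 0, 0], "jaw": 1}]}}

```text
clock: 8.75
ee_pos: [0.4767, -0.1143, 0.1729]
tool_rot: [0.995, 0.101, 0.001, 0.0]
contact_force: [-2.4, -0.9, 1.5]
finger_gap: 0.005
```

```bash
python3 lev.py
```

```text
t 8.75 press-frame tcp [-0.0661  0.      0.1729] F [-2.51 -0.4   1.54] gap 0.01
scene L 170 theta~ 1.19
scene M 364 theta~ 0.27
scene R 390 theta~ 0.18
top L 255 theta~ 1.13
```

Left stays over. Now I'll probe the middle lever in small steps.

Call:
{"fn": "apply_moves", "kwargs": {"motion": [{"delta_pos": [0.004, 0, 0], "delta_rot": [0, 0, 0], "jaw": 1}, {"delta_pos": [0.007, 0, 0], "delta_rot": [0, 0, 0], "jaw": 1}, {"delta_pos": [0.007, 0, 0], "delta_rot": [0, 0, 0], "jaw": 1}]}}

```text
clock: 9.15
ee_pos: [0.483, -0.1128, 0.1727]
tool_rot: [0.995, 0.101, 0.0, -0.0]
contact_force: [-3.2, -0.3, 1.9]
finger_gap: 0.004
```

Call:
{"fn": "apply_moves", "kwargs": {"motion": [{"delta_pos": [0.003, 0, 0], "delta_rot": [0, 0, 0], "jaw": 1}, {"delta_pos": [0.005, 0, 0], "delta_rot": [0, 0, 0], "jaw": 1}, {"delta_pos": [0.005, 0, 0], "delta_rot": [0, 0, 0], "jaw": 1}]}}

```text
clock: 9.45
ee_pos: [0.488, -0.1118, 0.1726]
tool_rot: [0.995, 0.101, 0.0, -0.0]
contact_force: [-2.9, -0.9, 2.4]
finger_gap: 0.005
```

Call:
{"fn": "apply_moves", "kwargs": {"motion": [{"delta_pos": [0.003, 0, 0], "delta_rot": [0, 0, 0], "jaw": 1}, {"delta_pos": [0.004, 0, 0], "delta_rot": [0, 0, 0], "jaw": 1}, {"delta_pos": [0.004, 0, 0], "delta_rot": [0, 0, 0], "jaw": 1}]}}

```text
clock: 9.75
ee_pos: [0.4909, -0.1112, 0.1725]
tool_rot: [0.995, 0.101, -0.001, 0.0]
contact_force: [-5.8, -0.7, 4.6]
finger_gap: 0.0
```

```bash
python3 lev.py
```

```text
t 9.75 press-frame tcp [-0.0516  0.0002  0.1725] F [-5.8   0.51  4.59] gap 0.0
scene L 171 theta~ 1.19
scene M 340 theta~ 0.4
scene R 389 theta~ 0.18
top L 170 theta~ 1.14
```

Call:
{"fn": "apply_moves", "kwargs": {"motion": [{"delta_pos": [0.002, 0, 0], "delta_rot": [0, 0, 0], "jaw": 1}, {"delta_pos": [0.003, 0, 0], "delta_rot": [0, 0, 0], "jaw": 1}, {"delta_pos": [0.003, 0, 0], "delta_rot": [0, 0, 0], "jaw": 1}]}}

```text
clock: 10.15
ee_pos: [0.4931, -0.1108, 0.1726]
tool_rot: [0.995, 0.101, -0.002, 0.0]
contact_force: [-7.5, -1.4, 6.4]
finger_gap: -0.004
```

The force keeps rising with travel, so middle is blocked. Backing off and going to the right lever.

Call:
{"fn": "apply_moves", "kwargs": {"motion": [{"delta_pos": [-0.03, 0, 0], "delta_rot": [0, 0, 0], "jaw": 1}, {"delta_pos": [-0.065, 0, 0], "delta_rot": [0, 0, 0], "jaw": 1}, {"delta_pos": [-0.07, 0.03, 0], "delta_rot": [0, 0, 0], "jaw": 1}, {"delta_pos": [-0.07, 0.06, 0], "delta_rot": [0, 0, 0], "jaw": 1}, {"delta_pos": [-0.07, 0.09, 0], "delta_rot": [0, 0, 0], "jaw": 1}, {"delta_pos": [-0.05, 0.09, 0], "delta_rot": [0, 0, 0], "jaw": 1}, {"delta_pos": [-0.035, 0.09, 0], "delta_rot": [0, 0, 0], "jaw": 1}, {"delta_pos": [-0.026, 0.09, 0], "delta_rot": [0, 0, 0], "jaw": 1}, {"delta_pos": [-0.02, 0.09, 0], "delta_rot": [0, 0, 0], "jaw": 1}, {"delta_pos": [-0.015, 0.09, 0], "delta_rot": [0, 0, 0], "jaw": 1}, {"delta_pos": [-0.01, 0.09, 0], "delta_rot": [0, 0, 0], "jaw": 1}, {"delta_pos": [-0.01, 0.09, 0], "delta_rot": [0, 0, 0], "jaw": 1}]}}

```text
clock: 11.35
ee_pos: [0.5025, -0.2, 0.1726]
tool_rot: [0.995, 0.102, -0.001, -0.0]
contact_force: [-2.2, -0.5, 2.6]
finger_gap: 0.009
```

```bash
python3 lev.py
```

```text
t 11.35 press-frame tcp [-0.0581 -0.0892  0.1726] F [-2.24 -0.02  2.57] gap 0.01
scene L 162 theta~ 1.2
scene M 340 theta~ 0.38
scene R 393 theta~ 0.34
```

Call:
{"fn": "apply_moves", "kwargs": {"motion": [{"delta_pos": [0.004, 0, 0], "delta_rot": [0, 0, 0], "jaw": 1}, {"delta_pos": [0.006, 0, 0], "delta_rot": [0, 0, 0], "jaw": 1}, {"delta_pos": [0.006, 0, 0], "delta_rot": [0, 0, 0], "jaw": 1}]}}

```text
clock: 11.75
ee_pos: [0.5087, -0.1993, 0.1725]
tool_rot: [0.995, 0.101, -0.0, -0.0]
contact_force: [-4.0, -0.2, 2.7]
finger_gap: 0.005
```

Call:
{"fn": "apply_moves", "kwargs": {"motion": [{"delta_pos": [0.003, 0, 0], "delta_rot": [0, 0, 0], "jaw": 1}, {"delta_pos": [0.005, 0, 0], "delta_rot": [0, 0, 0], "jaw": 1}, {"delta_pos": [0.005, 0, 0], "delta_rot": [0, 0, 0], "jaw": 1}]}}

```text
clock: 12.05
ee_pos: [0.5142, -0.1984, 0.1725]
tool_rot: [0.995, 0.101, 0.001, 0.0]
contact_force: [-2.7, -0.5, 1.9]
finger_gap: 0.005
```

```bash
python3 lev.py
```

```text
t 12.05 press-frame tcp [-0.0464 -0.0899  0.1725] F [-2.74  0.07  1.93] gap 0.0
scene L 164 theta~ 1.2
scene M 330 theta~ 0.38
scene R 370 theta~ 0.45
```

Call:
{"fn": "apply_moves", "kwargs": {"motion": [{"delta_pos": [0.003, 0, 0], "delta_rot": [0, 0, 0], "jaw": 1}, {"delta_pos": [0.006, 0, 0], "delta_rot": [0, 0, 0], "jaw": 1}, {"delta_pos": [0.006, 0, 0], "delta_rot": [0, 0, 0], "jaw": 1}]}}

```text
clock: 12.45
ee_pos: [0.52, -0.1972, 0.1725]
tool_rot: [0.995, 0.101, 0.0, 0.0]
contact_force: [-1.4, -0.2, 1.8]
finger_gap: 0.005
```

Call:
{"fn": "apply_moves", "kwargs": {"motion": [{"delta_pos": [0.003, 0, 0], "delta_rot": [0, 0, 0], "jaw": 1}, {"delta_pos": [0.006, 0, 0], "delta_rot": [0, 0, 0], "jaw": 1}, {"delta_pos": [0.006, 0, 0], "delta_rot": [0, 0, 0], "jaw": 1}]}}

```text
clock: 12.75
ee_pos: [0.5259, -0.196, 0.1725]
tool_rot: [0.995, 0.101, 0.0, 0.0]
contact_force: [-2.0, -0.8, 0.9]
finger_gap: 0.004
```

Call:
{"fn": "apply_moves", "kwargs": {"motion": [{"delta_pos": [0.003, 0, 0], "delta_rot": [0, 0, 0], "jaw": 1}, {"delta_pos": [0.006, 0, 0], "delta_rot": [0, 0, 0], "jaw": 1}, {"delta_pos": [0.006, 0, 0], "delta_rot": [0, 0, 0], "jaw": 1}]}}

```text
clock: 13.05
ee_pos: [0.5318, -0.1947, 0.1725]
tool_rot: [0.995, 0.101, 0.0, 0.0]
contact_force: [-2.0, 0.1, 2.1]
finger_gap: 0.006
```

```bash
python3 lev.py
```

```text
t 13.05 press-frame tcp [-0.0283 -0.0899  0.1725] F [-1.97  0.55  2.08] gap 0.01
scene L 168 theta~ 1.19
scene M 262 theta~ 0.38
scene R 319 theta~ 0.6
```

The right lever is free, so I'll push it over: from x = -0.028 to about 0.032.

Call:
{"fn": "apply_moves", "kwargs": {"motion": [{"delta_pos": [0.004, 0, 0], "delta_rot": [0, 0, 0], "jaw": 1}, {"delta_pos": [0.008, 0, 0], "delta_rot": [0, 0, 0], "jaw": 1}, {"delta_pos": [0.012, 0, 0], "delta_rot": [0, 0, 0], "jaw": 1}, {"delta_pos": [0.016, 0, 0], "delta_rot": [0, 0, 0], "jaw": 1}, {"delta_pos": [0.02, 0, 0], "delta_rot": [0, 0, 0], "jaw": 1}, {"delta_pos": [0.024, 0, 0], "delta_rot": [0, 0, 0], "jaw": 1}, {"delta_pos": [0.028, 0, 0], "delta_rot": [0, 0, 0], "jaw": 1}, {"delta_pos": [0.028, 0, 0], "delta_rot": [0, 0, 0], "jaw": 1}]}}

```text
clock: 13.95
ee_pos: [0.5591, -0.189, 0.1719]
tool_rot: [0.995, 0.101, 0.0, -0.0]
contact_force: [-1.6, -0.6, -0.5]
finger_gap: 0.005
```

Call:
{"fn": "apply_moves", "kwargs": {"motion": [{"delta_pos": [0.004, 0, 0], "delta_rot": [0, 0, 0], "jaw": 1}, {"delta_pos": [0.008, 0, 0], "delta_rot": [0, 0, 0], "jaw": 1}, {"delta_pos": [0.012, 0, 0], "delta_rot": [0, 0, 0], "jaw": 1}, {"delta_pos": [0.016, 0, 0], "delta_rot": [0, 0, 0], "jaw": 1}, {"delta_pos": [0.02, 0, 0], "delta_rot": [0, 0, 0], "jaw": 1}, {"delta_pos": [0.024, 0, 0], "delta_rot": [0, 0, 0], "jaw": 1}, {"delta_pos": [0.027, 0, 0], "delta_rot": [0, 0, 0], "jaw": 1}, {"delta_pos": [0.027, 0, 0], "delta_rot": [0, 0, 0], "jaw": 1}]}}

```text
clock: 14.75
ee_pos: [0.586, -0.1836, 0.1728]
tool_rot: [0.995, 0.101, 0.001, 0.0]
contact_force: [-0.8, 0.5, -0.3]
finger_gap: 0.01
```

Call:
{"fn": "apply_moves", "kwargs": {"motion": [{"delta_pos": [0.003, 0, 0], "delta_rot": [0, 0, 0], "jaw": 1}, {"delta_pos": [0.006, 0, 0], "delta_rot": [0, 0, 0], "jaw": 1}, {"delta_pos": [0.006, 0, 0], "delta_rot": [0, 0, 0], "jaw": 1}]}}

```text
clock: 15.05
ee_pos: [0.5915, -0.1825, 0.1727]
tool_rot: [0.995, 0.101, 0.0, 0.0]
contact_force: [-2.2, -0.2, -0.8]
finger_gap: 0.005
```

```bash
python3 lev.py
```

```text
t 15.05 press-frame tcp [ 0.0326 -0.0899  0.1727] F [-2.22  0.24 -0.77] gap 0.01
scene L 174 theta~ 1.19
scene R 252 theta~ 1.16
top L 43 theta~ 1.15
top M 71 theta~ 0.35
```

Call:
{"fn": "apply_moves", "kwargs": {"motion": [{"delta_pos": [0.003, 0, 0], "delta_rot": [0, 0, 0], "jaw": 1}, {"delta_pos": [0.003, 0, 0], "delta_rot": [0, 0, 0], "jaw": 1}]}}

```text
clock: 15.35
ee_pos: [0.5937, -0.182, 0.1725]
tool_rot: [0.995, 0.101, -0.0, 0.0]
contact_force: [-3.7, 0.3, 0.9]
finger_gap: 0.001
```

Call:
{"fn": "apply_moves", "kwargs": {"motion": [{"delta_pos": [-0.03, 0, 0], "delta_rot": [0, 0, 0], "jaw": 1}, {"delta_pos": [-0.07, 0, 0], "delta_rot": [0, 0, 0], "jaw": 1}, {"delta_pos": [-0.11, 0, 0], "delta_rot": [0, 0, 0], "jaw": 1}, {"delta_pos": [-0.145, 0, 0], "delta_rot": [0, 0, 0], "jaw": 1}, {"delta_pos": [-0.155, -0.03, 0], "delta_rot": [0, 0, 0], "jaw": 1}, {"delta_pos": [-0.155, -0.06, 0], "delta_rot": [0, 0, 0], "jaw": 1}, {"delta_pos": [-0.155, -0.09, 0], "delta_rot": [0, 0, 0], "jaw": 1}, {"delta_pos": [-0.135, -0.09, 0], "delta_rot": [0, 0, 0], "jaw": 1}, {"delta_pos": [-0.115, -0.09, 0], "delta_rot": [0, 0, 0], "jaw": 1}, {"delta_pos": [-0.1, -0.09, 0], "delta_rot": [0, 0, 0], "jaw": 1}, {"delta_pos": [-0.095, -0.09, 0], "delta_rot": [0, 0, 0], "jaw": 1}, {"delta_pos": [-0.095, -0.09, 0], "delta_rot": [0, 0, 0], "jaw": 1}]}}

```text
clock: 16.55
ee_pos: [0.4837, -0.1126, 0.1727]
tool_rot: [0.995, 0.101, 0.001, -0.0]
contact_force: [0.1, 0.3, 0.3]
finger_gap: 0.007
```

```bash
python3 lev.py
```

```text
t 16.55 press-frame tcp [-0.059   0.0002  0.1727] F [0.19 0.22 0.32] gap 0.01
scene L 171 theta~ 1.19
scene M 344 theta~ 0.38
scene R 233 theta~ 1.18
top L 234 theta~ 1.13
top R 276 theta~ 1.13
```

Call:
{"fn": "apply_moves", "kwargs": {"motion": [{"delta_pos": [0.004, 0, 0], "delta_rot": [0, 0, 0], "jaw": 1}, {"delta_pos": [0.008, 0, 0], "delta_rot": [0, 0, 0], "jaw": 1}, {"delta_pos": [0.008, 0, 0], "delta_rot": [0, 0, 0], "jaw": 1}]}}

```text
clock: 16.95
ee_pos: [0.4901, -0.1115, 0.1726]
tool_rot: [0.995, 0.101, -0.001, 0.0]
contact_force: [-1.7, -0.2, 1.7]
finger_gap: 0.006
```

Call:
{"fn": "apply_moves", "kwargs": {"motion": [{"delta_pos": [0.003, 0, 0], "delta_rot": [0, 0, 0], "jaw": 1}, {"delta_pos": [0.005, 0, 0], "delta_rot": [0, 0, 0], "jaw": 1}, {"delta_pos": [0.005, 0, 0], "delta_rot": [0, 0, 0], "jaw": 1}]}}

```text
clock: 17.25
ee_pos: [0.4955, -0.1103, 0.1726]
tool_rot: [0.995, 0.101, -0.0, 0.0]
contact_force: [-2.4, -0.7, 1.9]
finger_gap: 0.005
```

```bash
python3 lev.py
```

```text
t 17.25 press-frame tcp [-4.690e-02  1.000e-04  1.726e-01] F [-2.48 -0.25  1.86] gap 0.0
scene L 173 theta~ 1.19
scene M 328 theta~ 0.44
scene R 234 theta~ 1.18
top L 142 theta~ 1.15
top R 227 theta~ 1.14
```

The middle lever is free now: 2.5 N where it was about 7 N before.

Call:
{"fn": "apply_moves", "kwargs": {"motion": [{"delta_pos": [0.004, 0, 0], "delta_rot": [0, 0, 0], "jaw": 1}, {"delta_pos": [0.008, 0, 0], "delta_rot": [0, 0, 0], "jaw": 1}, {"delta_pos": [0.008, 0, 0], "delta_rot": [0, 0, 0], "jaw": 1}]}}

```text
clock: 17.65
ee_pos: [0.5043, -0.1085, 0.1726]
tool_rot: [0.995, 0.101, 0.001, 0.0]
contact_force: [-1.3, -0.6, 0.1]
finger_gap: 0.007
```

Call:
{"fn": "apply_moves", "kwargs": {"motion": [{"delta_pos": [0.004, 0, 0], "delta_rot": [0, 0, 0], "jaw": 1}, {"delta_pos": [0.008, 0, 0], "delta_rot": [0, 0, 0], "jaw": 1}, {"delta_pos": [0.012, 0, 0], "delta_rot": [0, 0, 0], "jaw": 1}, {"delta_pos": [0.012, 0, 0], "delta_rot": [0, 0, 0], "jaw": 1}]}}

```text
clock: 18.05
ee_pos: [0.5161, -0.106, 0.1725]
tool_rot: [0.995, 0.101, 0.001, -0.0]
contact_force: [-0.1, 0.1, -0.0]
finger_gap: 0.002
```

Call:
{"fn": "apply_moves", "kwargs": {"motion": [{"delta_pos": [0.004, 0, 0], "delta_rot": [0, 0, 0], "jaw": 1}, {"delta_pos": [0.008, 0, 0], "delta_rot": [0, 0, 0], "jaw": 1}, {"delta_pos": [0.012, 0, 0], "delta_rot": [0, 0, 0], "jaw": 1}, {"delta_pos": [0.016, 0, 0], "delta_rot": [0, 0, 0], "jaw": 1}, {"delta_pos": [0.02, 0, 0], "delta_rot": [0, 0, 0], "jaw": 1}, {"delta_pos": [0.024, 0, 0], "delta_rot": [0, 0, 0], "jaw": 1}, {"delta_pos": [0.028, 0, 0], "delta_rot": [0, 0, 0], "jaw": 1}, {"delta_pos": [0.028, 0, 0], "delta_rot": [0, 0, 0], "jaw": 1}]}}

```text
clock: 18.85
ee_pos: [0.5427, -0.1005, 0.1719]
tool_rot: [0.995, 0.101, -0.0, -0.0]
contact_force: [-1.1, -0.1, -1.3]
finger_gap: 0.004
```

Call:
{"fn": "apply_moves", "kwargs": {"motion": [{"delta_pos": [0.004, 0, 0], "delta_rot": [0, 0, 0], "jaw": 1}, {"delta_pos": [0.008, 0, 0], "delta_rot": [0, 0, 0], "jaw": 1}, {"delta_pos": [0.012, 0, 0], "delta_rot": [0, 0, 0], "jaw": 1}, {"delta_pos": [0.016, 0, 0], "delta_rot": [0, 0, 0], "jaw": 1}, {"delta_pos": [0.02, 0, 0], "delta_rot": [0, 0, 0], "jaw": 1}, {"delta_pos": [0.024, 0, 0], "delta_rot": [0, 0, 0], "jaw": 1}, {"delta_pos": [0.028, 0, 0], "delta_rot": [0, 0, 0], "jaw": 1}, {"delta_pos": [0.028, 0, 0], "delta_rot": [0, 0, 0], "jaw": 1}]}}

```text
clock: 19.65
ee_pos: [0.571, -0.0948, 0.1728]
tool_rot: [0.995, 0.101, 0.001, 0.0]
contact_force: [-0.6, -0.1, 0.3]
finger_gap: 0.003
```

```bash
python3 lev.py
```

```text
t 19.65 press-frame tcp [3.020e-02 1.000e-04 1.728e-01] F [-0.61 -0.02  0.27] gap 0.0
scene L 173 theta~ 1.19
scene M 188 theta~ 1.16
scene R 233 theta~ 1.18
```

Call:
{"fn": "apply_moves", "kwargs": {"motion": [{"delta_pos": [0.003, 0, 0], "delta_rot": [0, 0, 0], "jaw": 1}, {"delta_pos": [0.005, 0, 0], "delta_rot": [0, 0, 0], "jaw": 1}, {"delta_pos": [0.005, 0, 0], "delta_rot": [0, 0, 0], "jaw": 1}]}}

```text
clock: 20.05
ee_pos: [0.5747, -0.094, 0.1724]
tool_rot: [0.995, 0.101, -0.0, -0.0]
contact_force: [-2.3, -0.8, -0.2]
finger_gap: 0.007
```

Call:
{"fn": "apply_moves", "kwargs": {"motion": [{"delta_pos": [-0.03, 0, 0], "delta_rot": [0, 0, 0], "jaw": 1}, {"delta_pos": [-0.07, 0, 0], "delta_rot": [0, 0, 0], "jaw": 1}, {"delta_pos": [-0.11, 0, 0], "delta_rot": [0, 0, 0], "jaw": 1}, {"delta_pos": [-0.14, 0, 0], "delta_rot": [0, 0, 0], "jaw": 1}, {"delta_pos": [-0.15, 0, -0.04], "delta_rot": [0, 0, 0], "jaw": 1}, {"delta_pos": [-0.15, 0, -0.08], "delta_rot": [0, 0, 0], "jaw": 1}, {"delta_pos": [-0.15, 0, -0.08], "delta_rot": [0, 0, 0], "jaw": 1}, {"delta_pos": [-0.15, 0, -0.08], "delta_rot": [0, 0, 0], "jaw": 1}]}}

```text
clock: 20.85
ee_pos: [0.4291, -0.124, 0.2541]
tool_rot: [0.995, 0.101, 0.003, -0.0]
contact_force: [0.7, -0.2, -0.5]
finger_gap: 0.005
```

```bash
python3 lev.py; python3 - <<'E'
from h import *
a=bot.capture('scene')['color'];b=bot.capture('top')['color']
cv2.imwrite('pics/end.png',np.hstack([cv2.resize(a[130:400,150:470],(400,337)),cv2.resize(b[70:340,220:540],(400,337))]))
E
```

```text
t 20.85 press-frame tcp [-1.147e-01  1.000e-04  2.541e-01] F [ 0.69 -0.32 -0.49] gap 0.0
scene L 158 theta~ 1.2
scene M 205 theta~ 1.18
scene R 228 theta~ 1.18
top L 255 theta~ 1.13
top M 257 theta~ 1.12
top R 277 theta~ 1.13
```

View pics/end.png

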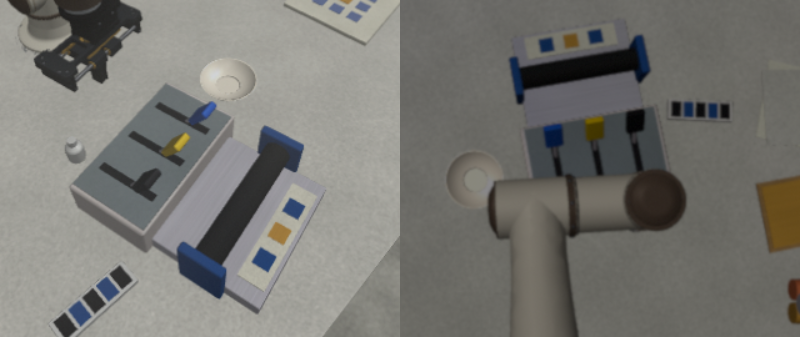

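All three grips lean to the bed side (left view: (203,112), (177,146), (148,180)). The gripper is clear, and the dropper, dish and paint set are unmoved. Handing in.

```bash
python3 -c "
from station import bot
print(bot.job_done())"
```

```text
the job is handed in; nothing more can be done
None
```

All three levers are over, and the job was handed in at about 21 s. The order I found by feel was left, then right, then middle.

- **Forces:** The middle lever was blocked on my first try, so I backed off at about 10 N. The free levers took about 2–5 N in the readings I took. Those came at the end of each move, so brief peaks in between weren't seen.
- **Last checks:** After I withdrew the gripper, the levers measured 1.18–1.20 rad in the scene camera and 1.12–1.13 rad in the top one. The two views disagree by about 0.06 rad, but both are beyond 1.0.
- **Surroundings:** The final force reading was within noise, and the gripper is clear of everything. By eye, the dropper, dish and paint set are where they started; I didn't measure their positions again.

One move call was refused because its rows lacked the rotation entry, and nothing moved as a result.

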